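Push the model tower through the dust-bay gate

TASK

Push the white model tower with the orange roof along the bench, through the sprung yellow gate of the dust bay, until it stands upright inside, clear of the gate, and the gate has swung shut behind it. Do not lift it in over the walls, and leave the tower with the blue roof where it stands.

Things in the scene. Friction and masses are not known exactly. Their poses are not given: they have to be found in the camera images.
- orange_tower: White foam model tower with an ORANGE sloping roof, 0.16 kg, loose, upright on the bench. Square base 56 x 56 x 15 mm; square shaft 40 x 40 mm in line with it, 15 to 100 mm high, grip it at 75 to 90 mm (above the bay's walls); roof slab 39 x 39 mm, up to 113 mm high. Origin: centre of the base's underside; z up, x and y square to its sides. Nothing else within 65 mm of its axis.
- blue_tower: The twin of the first tower, the same size, but with a BLUE roof; a bystander. Origin: centre of the base's underside.
- dust_bay: Open-topped plywood pen fixed on the bench (place and yaw vary), dark floor level with the bench, no sill. Origin: on the bench, mid-gateway. y points into the bay, x along the gateway, z up. Inside: x -80 to 80 mm, y 0 to 190 mm; walls 50 mm high, 12 mm thick. Gateway 100 mm wide (x -50 to 50), open above, 12 mm front walls either side. A grey hose leaves its rear.
- gate (a joint): Yellow gate leaf closing the gateway: 96 mm long, 5 mm thick, 5 to 47 mm high, upright hinge at the bay's x -50, y 0 mm. Rad: 0 shut, up to 1.5 swung inwards (to the bay's +y), never outwards. A spring shuts it (0.04 to 0.19 N m; 1 to 4 N push opens it). Its free end sweeps to 97 mm inside, so it shuts freely once the tower's centre is 125 to 160 mm in.
Mind the look-alikes: they are no part of the job. Leave any pink look-alike of the orange_tower alone.

How it is judged:
By the outcome, as a careful person would: the job done as asked, in the order asked, and still so for the second after the job is handed in, with the robot touching nothing.
It also fails if it takes over 43 s, if anything falls off the work surface, if the arm or the gripper's body presses on something with over 40 N, if the wrist force passes 120 N, or if a joint passes its speed limit or range.

ROBOT

A 6-joint arm with a two-finger parallel gripper is mounted at the origin on the work surface. World frame = base frame: x ahead of the robot, y to its left, z up, the work surface at z = 0. Lengths are in m, angles in degrees, forces in N, time in s.
With the tool pointing down it reaches from about 0.4 to 0.925 m from the base axis. Payload 3.4 kg.
Tool frame: the origin (TCP) lies on the mounting face of the last link; the fingertips stand 173 mm ahead of it and the grasp point (between the pads) lies 155 mm ahead of it; z points along the fingers, x is the direction in which the jaws open and shut, and the axes are right-handed (so a half turn about z gives the same grasp; the last joint's range is limited). The gripper opens to 85 mm and grips with 20 to 120 N. Pads are 22 mm wide; open, the fingers measure 114 mm over their backs; the gripper's body (76 mm by 85 mm) begins 54 mm behind the grasp point. The pads swing forward as they close: fully open they stand 13 mm farther back than shut.
Start: joints at [-72.622, 17.578, 86.31, -0, 76.112, -4.211], TCP at [0.212, -0.535, 0.405] pointing down, gripper open.
Joint ranges: [-179.03, 179.03], [-60, 130.46], [8.19, 133.38], [-81.62, 261.62], [5.75, 156.47], [-153.77, 153.77]. Speed limits (degrees/s): [147.25, 147.25, 180, 180, 180, 180].

INTERFACE

Orientations are given as [roll, pitch, yaw] about the fixed x, y, z axes, in that order (R = Rz(yaw) Ry(pitch) Rx(roll)).
In Python, from rig import readout, viewer, ctrl gives the robot as it stands. The module is installed in compiled form; this text tells all that it offers.
- The arm moves only by the shell command python3 -m inch 'ROWS'. ROWS is JSON, a list of rows, each an object of numbers: "x", "y", "z": the shift along the tool's x, y, z scaled (see below); "ax", "ay", "az": the turn, a rotation vector about the tool's x, y, z scaled (see below); "hand": the closure, from 0 (fully open) to 1 (shut). A call has 1 to 5 rows; each row is the pose to reach, as a shift and turn from the pose commanded when the call began, along the tool's axes at that moment; what a row does not reach only later rows make up. The controller multiplies each number of a shift by 12 cm and each number of a turn by pi/2 rad. A row lasts 1/12 s, in which the tool goes at most 41.7 mm and 7.16 degrees, less where a joint would pass 70% of its speed; a pose out of reach is approached as far as the arm can. A call with a number of a shift or a turn outside -1 to 1 is refused whole. A call with a gripper value outside its range is refused whole. The fingers move at their own pace and stop on an object; the grip force is fixed at half the most. Time passes only in rows, so rows that repeat a pose let the fingers close. It gives the time, the measured TCP pose, the force and the opening at its end, in the units of the state.
- readout.state(): the state, without advancing time (a new reading comes with each control period).
- viewer.grab_frame(name): name is "side" or "top" or "wrist"; returns (picture, depth): 420x560x3 uint8, red, green, blue; 420x560 float32, m along the optical axis (not along the pixel's ray), 0 where there is no reading.
- viewer.camera_info(name): a dict with "fov_y" (degrees; the focal length in pixels is half the picture's height over the tangent of half this angle, whatever the lens; pixels are square), "cx", "cy" (the principal point, pixels), "extrinsics" (4x4, takes a point from world to camera coordinates). Camera axes: x right, y down, z forward; pixel columns grow to the right and rows downward; lengths in m; the calibration is good to about 2 mm. A picture is of the moment at which its call begins: read the wrist's pose just before it. camera_info takes no time and is no camera call; for the wrist camera it gives the pose at the moment of the call.
- ctrl.hand_in(): hands the job in, once; it reports no verdict.
The state is a dict: "t": time; "q": joint angles; "joint_vel": joint speeds; "joint_torque": joint torques, N m; "eef_pos": TCP position; "eef_rot": TCP orientation; "contact_force": force on the tool from outside, world axes, zero at the start; "moment": the same for the moment, N m; "opening": finger opening in m.
Only numpy, scipy, OpenCV 4.12 (cv2) and the standard library are available. Lean on these libraries where they do the work, as an engineer would, in place of code of your own. Each camera call takes 0.05 s, during which the arm holds its last target. There are 200 camera calls.

## Working session

There is one attempt and no reset: what is moved stays moved. The work goes in short steps, Python scripts to look and compute and a shell command to move; the robot and the scene stay as the last step left them, time stands still between calls to the robot, and variables do not carry over. Pictures are saved under pics/ and viewed, about 8 in all and at most 12, crops included, and the job is handed in when it is done.

```bash
mkdir -p pics; python3 - <<'E'
from rig import readout, viewer
import cv2,numpy as np
s=readout.state();print(s['t'],s['eef_pos'],s['eef_rot'],s['opening'],s['contact_force'])
ims=[]
for n in('top','side'):
    p,d=viewer.grab_frame(n);np.savez('/tmp/'+n+'.npz',p=p,d=d);i=viewer.camera_info(n);print(n,i)
    cv2.imwrite(f'pics/{n}0.png',p[...,::-1])
E
```

```text
0.0 [ 0.21144891 -0.5343298   0.40375046] [-1.79989787e+02  1.22589922e-01 -6.84118583e+01] 0.084910181363661 [-4.84408918e-02  3.73311134e-01 -2.39266194e-04]
top {'fov_y': 57.83510677326857, 'cx': 277.1584240519318, 'cy': 203.8689482408545, 'extrinsics': array([[ 2.34715351e-02, -9.99724206e-01,  7.74440421e-04,
        -1.53633052e-01],
       [-9.93564488e-01, -2.34127656e-02, -1.10821709e-01,
         5.37205924e-01],
       [ 1.10809277e-01,  1.83169912e-03, -9.93840002e-01,
         6.57952284e-01],
       [ 0.00000000e+00,  0.00000000e+00,  0.00000000e+00,
         1.00000000e+00]])}
side {'fov_y': 50.878010745987076, 'cx': 282.1749873696421, 'cy': 210.59645224247132, 'extrinsics': array([[-0.99769682, -0.06672111, -0.01222115,  0.53337861],
       [-0.04379203,  0.77116696, -0.63512501,  0.15415185],
       [ 0.05180079, -0.63312701, -0.77231267,  0.7878005 ],
       [ 0.        ,  0.        ,  0.        ,  1.        ]])}
```

View pics/top0.png

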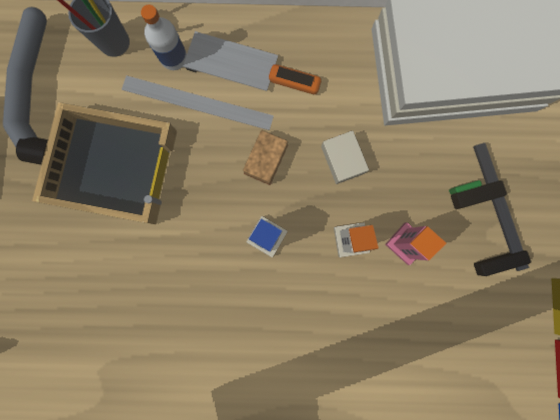

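View pics/side0.png

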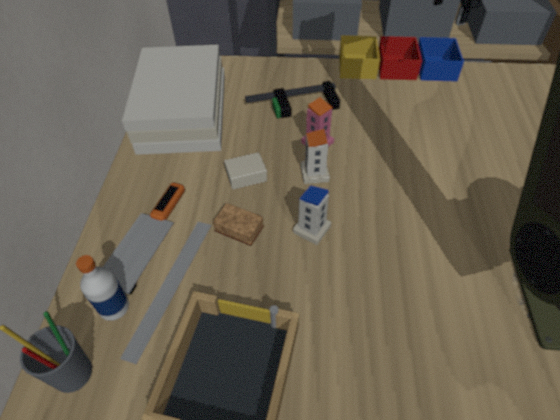

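The top view shows the orange-roofed white tower at (363,238), the pink look-alike at (428,243), the blue tower at (267,236) and the bay at about (103,163), with its gate on the right (160,180) and the hinge post at (148,200). The side view agrees. Next I'll measure these from depth.

```bash
cat > h.py <<'E'
import numpy as np,cv2
def cloud(d,i):
    h,w=d.shape;f=h/2/np.tan(np.radians(i['fov_y']/2));v,u=np.mgrid[:h,:w]
    c=np.stack([(u-i['cx'])/f*d,(v-i['cy'])/f*d,d],-1)
    T=np.array(i['extrinsics']);return (c-T[:3,3])@T[:3,:3]
def rect(P,m):
    r=cv2.minAreaRect((P[m][:,:2]*1000).astype(np.float32));return r,cv2.boxPoints(r).round(0).tolist()
E
python3 - <<'E'
from h import *;from rig import viewer
for n in('top','side'):
    z=np.load(f'/tmp/{n}.npz');p,d=z['p'],z['d'];P=cloud(d,viewer.camera_info(n));Z=P[...,2];ok=d>0
    hsv=cv2.cvtColor(p,cv2.COLOR_RGB2HSV);H,S,V=hsv[...,0],hsv[...,1],hsv[...,2]
    print(n,'bench z',np.median(Z[250:300,250:330][ok[250:300,250:330]]))
    for nm,m in(('orange',(H<14)&(S>180)&(V>120)),('blue',(H>105)&(H<125)&(S>180)&(V>60)),('yellow',(H>22)&(H<30)&(S>190))):
        m=(m&ok).astype(np.uint8);k,l,st,c=cv2.connectedComponentsWithStats(m)
        for j in range(1,k):
            if st[j,4]>100: 
                q=l==j;print(nm,c[j].round(),st[j,4],P[q].mean(0).round(4),np.percentile(Z[q],[5,95]).round(3),rect(P,q&(Z>.02)) if (Z[q]>.02).sum()>50 else '')
    # bases of towers
    if n=='top':
        for nm,x0,x1 in(('orangebase',325,381),('bluebase',240,290)):
            m=np.zeros_like(ok);m[210:262,x0:x1]=1;m&=ok&(Z>.010)&(Z<.020);print(nm,m.sum(),rect(P,m))
        m=np.zeros_like(ok);m[95:225,34:180]=1;m&=ok&(Z>.043)&(Z<.056)
        k,l,st,c=cv2.connectedComponentsWithStats(m.astype(np.uint8));j=1+st[1:,4].argmax();print('bay',st[j],rect(P,l==j))
E
```

```text
top bench z 2.971021521846898e-05
orange [148.  12.] 169 [0.8278 0.0701 0.1495] [0.148 0.151] (((828.0726928710938, 70.31829833984375), (23.169034957885742, 22.31721305847168), 66.06261444091797), [[813.0, 64.0], [834.0, 55.0], [843.0, 76.0], [823.0, 85.0]])
orange [293.  81.] 300 [ 0.7775 -0.1662  0.0217] [0.017 0.025] (((782.853271484375, -167.183349609375), (93.45188903808594, 28.160076141357422), 74.6686019897461), [[757.0, -209.0], [784.0, -216.0], [809.0, -126.0], [782.0, -118.0]])
orange [363. 238.] 546 [ 0.48   -0.2783  0.1082] [0.104 0.113] (((480.2065124511719, -278.5629577636719), (36.01603317260742, 37.404937744140625), 9.677538871765137), [[459.0, -263.0], [466.0, -300.0], [501.0, -294.0], [495.0, -257.0]])
orange [428. 243.] 584 [ 0.4758 -0.3813  0.1077] [0.103 0.112] (((475.3817138671875, -381.2143859863281), (39.18745040893555, 35.61658477783203), 48.21781921386719), [[449.0, -384.0], [476.0, -408.0], [502.0, -378.0], [475.0, -355.0]])
yellow [557. 321.] 106 [ 0.3422 -0.6505  0.008 ] [0.001 0.015] 
orangebase 319 (((480.842041015625, -279.08587646484375), (55.91032791
[... 1243 characters left out ...]

orange [ 84. 263.] 146 [0.8281 0.0738 0.1497] [0.144 0.152] (((828.4715576171875, 72.81008911132812), (21.009389877319336, 21.125085830688477), 2.8354971408843994), [[817.0, 83.0], [819.0, 62.0], [839.0, 63.0], [838.0, 84.0]])
blue [439.  59.] 1308 [ 0.1501 -0.7028  0.0348] [0.007 0.061] (((150.72869873046875, -708.8989868164062), (99.19557189941406, 127.43175506591797), 0.16148771345615387), [[101.0, -645.0], [101.0, -773.0], [201.0, -772.0], [200.0, -645.0]])
blue [314. 195.] 242 [ 0.4829 -0.1198  0.1092] [0.105 0.114] (((483.4413146972656, -120.3248291015625), (37.17463302612305, 35.27232360839844), 60.446258544921875), [[459.0, -128.0], [490.0, -145.0], [508.0, -113.0], [477.0, -95.0]])
```

```bash
cat >> h.py <<'E'
def to(x,y,z,yaw):
    from rig import readout
    from scipy.spatial.transform import Rotation as Ro
    s=readout.state();R=Ro.from_euler('xyz',s['eef_rot'],degrees=True);G=Ro.from_euler('xyz',[180,0,yaw],degrees=True)
    print('t',round(s['t'],2),np.round(s['eef_pos'],4),np.round(s['eef_rot'],2),'F',np.round(s['contact_force'],1),'op',round(s['opening'],4))
    print('units',np.round(R.inv().apply(np.array([x,y,z])-s['eef_pos'])/.12,3),'turn',np.round((R.inv()*G).as_rotvec()/(np.pi/2),3))
E
A='[{"x":-0.13,"y":-0.32,"z":0.06},{"x":-0.26,"y":-0.64,"z":0.12},{"x":-0.384,"y":-0.957,"z":0.177},{"x":-0.384,"y":-0.957,"z":0.177}]'
python3 -m inch '[{"x":-0.13,"y":-0.32,"z":0.06},{"x":-0.26,"y":-0.64,"z":0.12},{"x":-0.38,"y":-0.96,"z":0.18},{"x":-0.38,"y":-0.96,"z":0.18}]'
python3 -m inch '[{"x":-0.13,"y":-0.32,"z":0.06},{"x":-0.26,"y":-0.64,"z":0.12},{"x":-0.38,"y":-0.96,"z":0.18},{"x":-0.38,"y":-0.96,"z":0.18}]'
python3 -m inch '[{"x":-0.13,"y":-0.32,"z":0.06},{"x":-0.26,"y":-0.64,"z":0.12},{"x":-0.38,"y":-0.96,"z":0.18},{"x":-0.38,"y":-0.96,"z":0.18}]'
python3 -m inch '[{"az":-0.3},{"az":-0.3},{"az":-0.3},{"az":-0.3}]'
python3 -m inch '[{"az":-0.3},{"az":-0.3},{"az":-0.3},{"az":-0.3}]'
python3 -m inch '[{"az":-0.27},{"az":-0.27},{"az":-0.27},{"az":-0.27},{"az":-0.27}]'
python3 -c "
from h import *;from rig import viewer
to(.481,-.279,.235,10)
i=viewer.camera_info('wrist');p,d=viewer.grab_frame('wrist');P=cloud(d,i);cv2.imwrite('pics/w1.png',p[...,::-1])
hsv=cv2.cvtColor(p,cv2.COLOR_RGB2HSV);m=(hsv[...,0]<14)&(hsv[...,1]>180)&(d>0)&(P[...,2]>.09)&(P[...,1]>-.33)
print(m.sum(),rect(P,m))
# neighbours from top view: cork and others
z=np.load('/tmp/top.npz');P=cloud(z['d'],viewer.camera_info('top'))
m=np.zeros(m.shape,bool);m[125:188,240:292]=1;m&=(z['d']>0)&(P[...,2]>.006);print('cork',rect(P,m),P[m][:,2].max())
m=np.zeros(m.shape,bool);m[190:420,90:330]=1;m&=(z['d']>0)&(P[...,2]>.006);print('obst low side',[ (P[m&(P[...,0]<v)].mean(0) if (m&(P[...,0]<v)).any() else None) for v in (.44,)])
"
```

```text
t 0.1 [ 0.2114 -0.5344  0.4039] [-1.7999e+02  1.1000e-01 -6.8410e+01] F [ 0.  -1.  -0.9] op 0.0855
units [-1.15  -2.872  1.41 ] turn [-0.001  0.001 -0.871]
0 (((0.0, 0.0), (0.0, 0.0), 0.0), [[0.0, 0.0], [0.0, 0.0], [0.0, 0.0], [0.0, 0.0]])
cork (((629.9757080078125, -117.09272003173828), (55.389888763427734, 85.10340118408203), 67.50772094726562), [[580.0, -126.0], [659.0, -159.0], [680.0, -108.0], [601.0, -75.0]]) 0.036582068462463035
obst low side [None]invalid input
invalid input
invalid input
invalid input
invalid input
invalid input
```

View pics/w1.png

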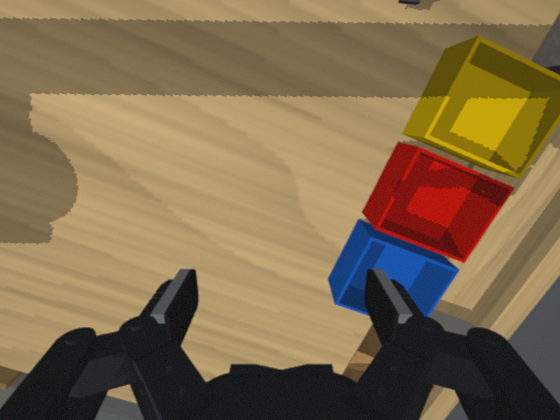

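The moves were refused, so the arm is still at the start, and the wrist view shows only the coloured bins. Rows probably need every field, so I'll give all seven.

```bash
python3 -m inch '[{"x":-0.13,"y":-0.32,"z":0.06,"ax":0,"ay":0,"az":0,"hand":0},{"x":-0.26,"y":-0.64,"z":0.12,"ax":0,"ay":0,"az":0,"hand":0},{"x":-0.38,"y":-0.96,"z":0.18,"ax":0,"ay":0,"az":0,"hand":0},{"x":-0.38,"y":-0.96,"z":0.18,"ax":0,"ay":0,"az":0,"hand":0}]'
```

```text
t: 0.48
eef_pos: [0.3051, -0.4448, 0.3813]
eef_rot: [-179.8, 0.4, -68.2]
contact_force: [-0.3, 0.2, -0.0]
opening: 0.0854
```

```bash

python3 -m inch '[{"x":-0.13,"y":-0.32,"z":0.06,"ax":0,"ay":0,"az":0,"hand":0},{"x":-0.26,"y":-0.64,"z":0.12,"ax":0,"ay":0,"az":0,"hand":0},{"x":-0.38,"y":-0.96,"z":0.18,"ax":0,"ay":0,"az":0,"hand":0},{"x":-0.38,"y":-0.96,"z":0.18,"ax":0,"ay":0,"az":0,"hand":0}]'
python3 -m inch '[{"x":-0.13,"y":-0.32,"z":0.06,"ax":0,"ay":0,"az":0,"hand":0},{"x":-0.26,"y":-0.64,"z":0.12,"ax":0,"ay":0,"az":0,"hand":0},{"x":-0.38,"y":-0.96,"z":0.18,"ax":0,"ay":0,"az":0,"hand":0},{"x":-0.38,"y":-0.96,"z":0.18,"ax":0,"ay":0,"az":0,"hand":0}]'
for k in 1 2; do python3 -m inch '[{"x":0,"y":0,"z":0,"ax":0,"ay":0,"az":-0.3,"hand":0},{"x":0,"y":0,"z":0,"ax":0,"ay":0,"az":-0.3,"hand":0},{"x":0,"y":0,"z":0,"ax":0,"ay":0,"az":-0.3,"hand":0},{"x":0,"y":0,"z":0,"ax":0,"ay":0,"az":-0.3,"hand":0}]';done
python3 -m inch '[{"x":0,"y":0,"z":0,"ax":0,"ay":0,"az":-0.27,"hand":0},{"x":0,"y":0,"z":0,"ax":0,"ay":0,"az":-0.27,"hand":0},{"x":0,"y":0,"z":0,"ax":0,"ay":0,"az":-0.27,"hand":0},{"x":0,"y":0,"z":0,"ax":0,"ay":0,"az":-0.27,"hand":0},{"x":0,"y":0,"z":0,"ax":0,"ay":0,"az":-0.27,"hand":0}]'
python3 -c "
from h import *;from rig import viewer
to(.481,-.279,.235,10)
i=viewer.camera_info('wrist');p,d=viewer.grab_frame('wrist');P=cloud(d,i);cv2.imwrite('pics/w2.png',p[...,::-1])
hsv=cv2.cvtColor(p,cv2.COLOR_RGB2HSV);m=(hsv[...,0]<14)&(hsv[...,1]>180)&(d>0)&(P[...,2]>.09)&(P[...,1]>-.33)
print(m.sum(),rect(P,m) if m.sum()>9 else 0)
"
```

```text
t: 0.82
eef_pos: [0.3956, -0.3604, 0.36]
eef_rot: [-179.8, 0.3, -68.1]
contact_force: [-0.4, 0.4, 0.1]
opening: 0.0856
t: 1.15
eef_pos: [0.4862, -0.2763, 0.3386]
eef_rot: [-179.9, 0.2, -68.1]
contact_force: [-0.4, -0.4, -0.1]
opening: 0.0855
t: 1.48
eef_pos: [0.4822, -0.2807, 0.3397]
eef_rot: [180.0, 0.0, -41.0]
contact_force: [0.3, 0.7, -0.7]
opening: 0.0854
t: 1.82
eef_pos: [0.482, -0.281, 0.3398]
eef_rot: [180.0, 0.0, -14.1]
contact_force: [0.5, 0.3, 0.3]
opening: 0.0857
t: 2.23
eef_pos: [0.482, -0.281, 0.3398]
eef_rot: [-180.0, 0.0, 9.9]
contact_force: [0.1, -0.4, 0.5]
opening: 0.0853
t 2.23 [ 0.482  -0.281   0.3398] [-1.7999e+02  4.0000e-02  9.9500e+00] F [ 0.1 -0.4  0.5] op 0.0853
units [-0.005 -0.018  0.873] turn [-0.     0.    -0.001]
73 (((460.4709777832031, -283.2198181152344), (80.76859283447266, 39.09446716308594), 9.88758659362793), [[417.0, -271.0], [424.0, -309.0], [504.0, -296.0], [497.0, -257.0]])
```

View pics/w2.png

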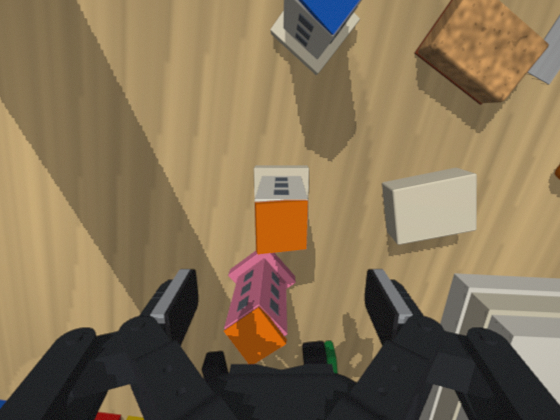

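The wrist view shows the orange-roofed white tower at (281,227), centred between the jaws and square to them. The pink one at (258,310) is clear of the fingers' line. I'll descend and grip.

```bash

python3 -m inch '[{"x":0,"y":-0.02,"z":0.25,"ax":0,"ay":0,"az":0,"hand":0},{"x":0,"y":-0.02,"z":0.5,"ax":0,"ay":0,"az":0,"hand":0},{"x":0,"y":-0.02,"z":0.75,"ax":0,"ay":0,"az":0,"hand":0},{"x":0,"y":-0.02,"z":0.87,"ax":0,"ay":0,"az":0,"hand":0},{"x":0,"y":-0.02,"z":0.87,"ax":0,"ay":0,"az":0,"hand":0}]'
for k in 1 2; do python3 -m inch '[{"x":0,"y":0,"z":0,"ax":0,"ay":0,"az":0,"hand":1},{"x":0,"y":0,"z":0,"ax":0,"ay":0,"az":0,"hand":1},{"x":0,"y":0,"z":0,"ax":0,"ay":0,"az":0,"hand":1},{"x":0,"y":0,"z":0,"ax":0,"ay":0,"az":0,"hand":1},{"x":0,"y":0,"z":0,"ax":0,"ay":0,"az":0,"hand":1}]';done
python3 -c "
from h import *
to(.420,-.21,.235,0)"
```

```text
t: 2.7
eef_pos: [0.4804, -0.2773, 0.232]
eef_rot: [-179.7, 0.3, 9.8]
contact_force: [0.2, 0.9, -0.6]
opening: 0.0856
t: 3.12
eef_pos: [0.4827, -0.2784, 0.2371]
eef_rot: [179.9, -0.1, 9.9]
contact_force: [-1.6, -0.4, 5.4]
opening: 0.0392
t: 3.53
eef_pos: [0.4827, -0.2784, 0.2371]
eef_rot: [179.9, -0.1, 9.9]
contact_force: [-1.1, 0.7, 6.6]
opening: 0.0392
t 3.53 [ 0.4827 -0.2784  0.2371] [ 1.7986e+02 -1.3000e-01  9.8800e+00] F [-1.1  0.7  6.6] op 0.0392
units [-0.417 -0.651  0.015] turn [ 0.001 -0.002  0.11 ]
```

```bash

python3 -m inch '[{"x":-0.13,"y":-0.2,"z":-0.01,"ax":0,"ay":0,"az":0.03,"hand":1},{"x":-0.27,"y":-0.41,"z":-0.01,"ax":0,"ay":0,"az":0.06,"hand":1},{"x":-0.4,"y":-0.62,"z":-0.01,"ax":0,"ay":0,"az":0.09,"hand":1},{"x":-0.53,"y":-0.83,"z":-0.01,"ax":0,"ay":0,"az":0.11,"hand":1},{"x":-0.53,"y":-0.83,"z":-0.01,"ax":0,"ay":0,"az":0.11,"hand":1}]'
python3 -c "
from h import *
to(.402,-.12,.235,0)
from rig import viewer
p,d=viewer.grab_frame('side');P=cloud(d,viewer.camera_info('side'))
cv2.imwrite('pics/s1.png',cv2.resize(p[60:300,200:420,::-1],None,fx=2.5,fy=2.5))"
```

```text
t: 3.95
eef_pos: [0.3979, -0.1868, 0.2369]
eef_rot: [-179.8, 0.3, -0.0]
contact_force: [-1.7, 1.2, -0.5]
opening: 0.0392
t 3.95 [ 0.3979 -0.1868  0.2369] [-1.7979e+02  2.8000e-01 -4.0000e-02] F [-1.7  1.2 -0.5] op 0.0392
units [ 0.034 -0.557  0.018] turn [-0.002  0.003 -0.   ]
```

View pics/s1.png

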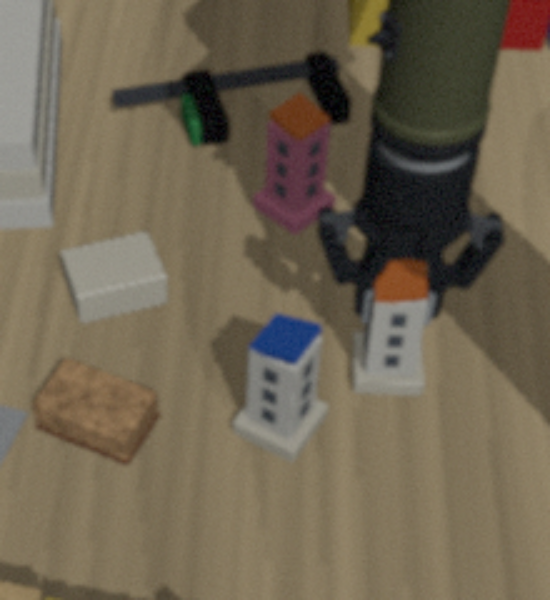

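The crop shows the tower (390,330) upright in the jaws on the bench. The blue tower (285,385) is untouched and the lane beside it is free. I'll carry on past it, pressing slightly more so the tower stays in contact with the bench.

```bash

python3 -m inch '[{"x":0.02,"y":-0.15,"z":0.005,"ax":0,"ay":0,"az":0,"hand":1},{"x":0.02,"y":-0.3,"z":0.005,"ax":0,"ay":0,"az":0,"hand":1},{"x":0.03,"y":-0.45,"z":0.005,"ax":0,"ay":0,"az":0,"hand":1},{"x":0.04,"y":-0.58,"z":0.005,"ax":0,"ay":0,"az":0,"hand":1}]'
python3 -m inch '[{"x":0.02,"y":-0.15,"z":0,"ax":0,"ay":0,"az":0,"hand":1},{"x":0.04,"y":-0.3,"z":0,"ax":0,"ay":0,"az":0,"hand":1},{"x":0.08,"y":-0.45,"z":0,"ax":0,"ay":0,"az":0,"hand":1},{"x":0.12,"y":-0.58,"z":0,"ax":0,"ay":0,"az":0,"hand":1},{"x":0.12,"y":-0.58,"z":0,"ax":0,"ay":0,"az":0,"hand":1}]'
python3 -c "
from h import *
to(.580,0.0,.236,-9.4)"
```

```text
t: 4.33
eef_pos: [0.4081, -0.123, 0.2381]
eef_rot: [179.6, -0.1, 0.2]
contact_force: [-3.0, -7.8, 11.4]
opening: 0.0395
t: 4.75
eef_pos: [0.425, -0.0507, 0.2381]
eef_rot: [180.0, -0.4, 0.1]
contact_force: [1.6, 2.6, 12.0]
opening: 0.0393
t 4.75 [ 0.425  -0.0507  0.2381] [ 1.7995e+02 -4.4000e-01  6.0000e-02] F [ 1.6  2.6 12. ] op 0.0393
units [ 1.292 -0.421  0.027] turn [ 0.    -0.005  0.105]
```

```bash

python3 -m inch '[{"x":0.15,"y":-0.04,"z":-0.015,"ax":0,"ay":0,"az":0,"hand":1},{"x":0.32,"y":-0.08,"z":-0.015,"ax":0,"ay":0,"az":0,"hand":1},{"x":0.49,"y":-0.12,"z":-0.015,"ax":0,"ay":0,"az":0,"hand":1},{"x":0.65,"y":-0.17,"z":-0.015,"ax":0,"ay":0,"az":0,"hand":1}]'
python3 -m inch '[{"x":0.15,"y":-0.04,"z":0,"ax":0,"ay":0,"az":0.03,"hand":1},{"x":0.32,"y":-0.08,"z":0,"ax":0,"ay":0,"az":0.05,"hand":1},{"x":0.49,"y":-0.12,"z":0,"ax":0,"ay":0,"az":0.08,"hand":1},{"x":0.65,"y":-0.17,"z":0,"ax":0,"ay":0,"az":0.105,"hand":1},{"x":0.65,"y":-0.17,"z":0,"ax":0,"ay":0,"az":0.105,"hand":1}]'
python3 -c "
from h import *
from rig import viewer
z=np.load('/tmp/top.npz');d=z['d'];P=cloud(d,viewer.camera_info('top'));Z=P[...,2]
a=np.radians(-9.4);ex=np.array([np.cos(a),np.sin(a)]);ey=np.array([-np.sin(a),np.cos(a)])
q=(P[...,:2]-[.5925,.079]);X=q@ex;Y=q@ey
top=(d>0)&(Z>.045)&(Z<.055)
for lo,hi in((-75,-58),(55,75)):
  s=top&(X>lo/1e3)&(X<hi/1e3);print('x',lo,hi,'front wall y',np.percentile(Y[s&(Y<.05)],[2,98]).round(4),'rear',np.percentile(Y[s&(Y>.15)],[2,98]).round(4))
s=top&(Y>.04)&(Y<.15);print('side walls',np.percentile(X[s&(X<0)],[2,98]).round(4),np.percentile(X[s&(X>0)],[2,98]).round(4))
s=(d>0)&(Z>.035)&(Z<.05)&(abs(X)<.04)&(Y<.05);print('gate y',np.percentile(Y[s],[2,50,98]).round(4),s.sum())
to(.580,0.0,.236,-9.4)"
```

```text
t: 5.08
eef_pos: [0.4987, -0.0313, 0.2383]
eef_rot: [180.0, 0.3, 0.0]
contact_force: [-1.7, -1.2, 1.5]
opening: 0.0395
t: 5.5
eef_pos: [0.5824, -0.0106, 0.2386]
eef_rot: [-179.9, -0.4, -9.5]
contact_force: [1.1, -0.4, -0.2]
opening: 0.0394
x -75 -58 front wall y [-0.4767  0.0028] rear [0.1864 0.1992]
x 55 75 front wall y [-0.0091  0.0023] rear [0.1865 0.2929]
side walls [-0.0915 -0.0799] [0.08   0.2557]
gate y [-4.651e-01 -4.900e-03 -4.000e-04] 259
t 5.5 [ 0.5824 -0.0106  0.2386] [-179.95   -0.41   -9.47] F [ 1.1 -0.4 -0.2] op 0.0394
units [-0.035 -0.084  0.022] turn [-0.001 -0.005 -0.001]
```

```bash

python3 -m inch '[{"x":0,"y":-0.12,"z":0.01,"ax":0,"ay":0,"az":0,"hand":1},{"x":0,"y":-0.24,"z":0.01,"ax":0,"ay":0,"az":0,"hand":1},{"x":0,"y":-0.36,"z":0.01,"ax":0,"ay":0,"az":0,"hand":1},{"x":0,"y":-0.48,"z":0.01,"ax":0,"ay":0,"az":0,"hand":1},{"x":0,"y":-0.6,"z":0.01,"ax":0,"ay":0,"az":0,"hand":1}]'
python3 -m inch '[{"x":0,"y":-0.12,"z":0,"ax":0,"ay":0,"az":0,"hand":1},{"x":0,"y":-0.24,"z":0,"ax":0,"ay":0,"az":0,"hand":1},{"x":0,"y":-0.36,"z":0,"ax":0,"ay":0,"az":0,"hand":1},{"x":0,"y":-0.48,"z":0,"ax":0,"ay":0,"az":0,"hand":1},{"x":0,"y":-0.6,"z":0,"ax":0,"ay":0,"az":0,"hand":1}]'
python3 -c "
from h import *
from rig import viewer
to(.620,.215,.236,-9.4)
p,d=viewer.grab_frame('side')
cv2.imwrite('pics/s2.png',cv2.resize(p[200:420,130:350,::-1],None,fx=2.5,fy=2.5))"
```

```text
t: 5.92
eef_pos: [0.5895, 0.0592, 0.2377]
eef_rot: [179.8, -0.1, -9.3]
contact_force: [-0.7, -5.5, 5.7]
opening: 0.0395
t: 6.33
eef_pos: [0.6014, 0.1294, 0.2373]
eef_rot: [179.7, -0.1, -9.3]
contact_force: [1.3, -5.1, 2.6]
opening: 0.0394
t 6.33 [0.6014 0.1294 0.2373] [ 1.7975e+02 -1.2000e-01 -9.3000e+00] F [ 1.3 -5.1  2.6] op 0.0394
units [ 0.038 -0.729  0.007] turn [ 0.003 -0.001  0.001]
```

View pics/s2.png

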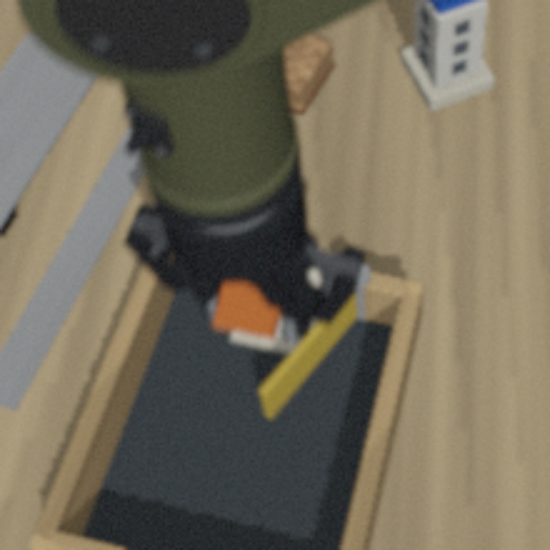

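The tower's base (265,340) is through the gateway, upright, and the gate leaf (310,360) is swung inwards along its side. I'll continue to 142 mm in.

```bash

python3 -m inch '[{"x":0.02,"y":-0.15,"z":0,"ax":0,"ay":0,"az":0,"hand":1},{"x":0.04,"y":-0.3,"z":0,"ax":0,"ay":0,"az":0,"hand":1},{"x":0.04,"y":-0.45,"z":0,"ax":0,"ay":0,"az":0,"hand":1},{"x":0.04,"y":-0.6,"z":0,"ax":0,"ay":0,"az":0,"hand":1},{"x":0.04,"y":-0.73,"z":0,"ax":0,"ay":0,"az":0,"hand":1}]'
python3 -m inch '[{"x":0,"y":0,"z":0,"ax":0,"ay":0,"az":0,"hand":1},{"x":0,"y":0,"z":0,"ax":0,"ay":0,"az":0,"hand":1},{"x":0,"y":0,"z":0,"ax":0,"ay":0,"az":0,"hand":1},{"x":0,"y":0,"z":0,"ax":0,"ay":0,"az":0,"hand":1},{"x":0,"y":0,"z":0,"ax":0,"ay":0,"az":0,"hand":1}]'
python3 -c "
from h import *
from rig import viewer
to(.620,.215,.236,-9.4)
p,d=viewer.grab_frame('side')
cv2.imwrite('pics/s3.png',cv2.resize(p[200:420,130:350,::-1],None,fx=2.5,fy=2.5))"
```

```text
t: 6.8
eef_pos: [0.6209, 0.2163, 0.2373]
eef_rot: [179.9, -0.1, -9.4]
contact_force: [1.3, -4.7, 4.4]
opening: 0.0392
t: 7.22
eef_pos: [0.6211, 0.2171, 0.2374]
eef_rot: [-179.8, -0.1, -9.5]
contact_force: [2.2, 4.0, 3.7]
opening: 0.0392
t 7.22 [0.6211 0.2171 0.2374] [-1.7984e+02 -1.3000e-01 -9.5100e+00] F [2.2 4.  3.7] op 0.0392
units [-0.006  0.019  0.012] turn [-0.002 -0.001 -0.001]
```

View pics/s3.png

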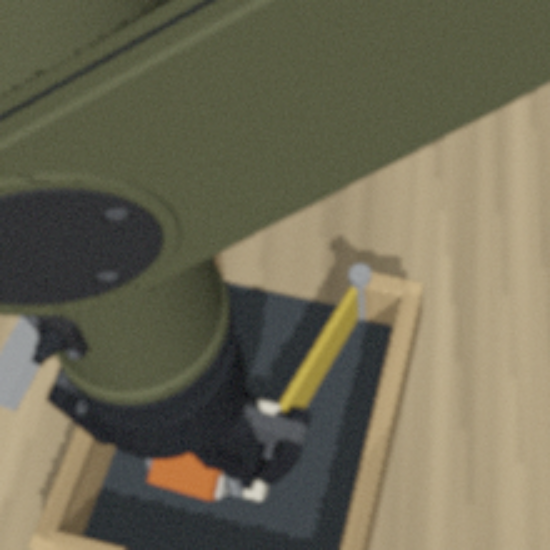

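The gate is still about half open, and the base corner shows at (268,407) near the leaf's tip. Either the leaf is still swinging or it rests on the base, so I'll track the leaf and base for a moment.

```bash
cat > g.py <<'E'
from h import *
from rig import viewer,readout
O=np.array([.592,.0757]);a=np.radians(-9.4);ex=np.array([np.cos(a),np.sin(a)]);ey=np.array([-np.sin(a),np.cos(a)])
def gate(save=None):
  for n in('side','top'):
    p,d=viewer.grab_frame(n);P=cloud(d,viewer.camera_info(n));X=(P[...,:2]-O)@ex*1e3;Y=(P[...,:2]-O)@ey*1e3;Z=P[...,2]*1e3
    hsv=cv2.cvtColor(p,cv2.COLOR_RGB2HSV);H,S,V=[hsv[...,k] for k in range(3)]
    ins=(d>0)&(abs(X)<79)&(Y>-10)&(Y<189)
    for nm,m in(('yellow',(H>22)&(H<32)&(S>170)&(V>70)&(Z>15)&(Z<55)),('base',(S<70)&(V>120)&(Z>8)&(Z<20)&(Y>20)),('orange',(H<14)&(S>170)&(V>100)&(Z>95))):
      m=m&ins
      if m.sum()>8:print(n,nm,m.sum(),'x',np.percentile(X[m],[2,50,98]).round(),'y',np.percentile(Y[m],[2,50,98]).round(),'z',np.percentile(Z[m],[2,98]).round())
    if save:cv2.imwrite(f'pics/{save}_{n}.png',p[...,::-1])
E
python3 -c "from g import *;gate()"
python3 -m inch '[{"x":0,"y":0,"z":0,"ax":0,"ay":0,"az":0,"hand":1},{"x":0,"y":0,"z":0,"ax":0,"ay":0,"az":0,"hand":1},{"x":0,"y":0,"z":0,"ax":0,"ay":0,"az":0,"hand":1},{"x":0,"y":0,"z":0,"ax":0,"ay":0,"az":0,"hand":1},{"x":0,"y":0,"z":0,"ax":0,"ay":0,"az":0,"hand":1}]'
python3 -c "from g import *;gate()"
```

```text
side base 43 x [-22. -19. -12.] y [131. 137. 140.] z [ 8. 20.]
side orange 196 x [-12.   5.  22.] y [153. 161. 168.] z [101. 112.]
top yellow 99 x [-47. -36. -26.] y [13. 51. 89.] z [45. 49.]
top base 35 x [-22. -19. -14.] y [112. 131. 138.] z [ 9. 19.]
top orange 219 x [-9.  9. 24.] y [128. 137. 153.] z [105. 139.]
t: 7.78
eef_pos: [0.6211, 0.217, 0.2374]
eef_rot: [-179.8, -0.1, -9.5]
contact_force: [1.5, 4.7, 4.1]
opening: 0.0394
side base 41 x [-22. -19. -12.] y [131. 136. 140.] z [11. 19.]
side orange 199 x [-12.   4.  22.] y [152. 161. 168.] z [101. 112.]
top yellow 98 x [-47. -37. -26.] y [13. 50. 89.] z [45. 50.]
top base 38 x [-22. -19. -14.] y [112. 130. 139.] z [11. 20.]
top orange 227 x [-9.  9. 24.] y [128. 137. 153.] z [105. 139.]
```

```bash
python3 -c "
from rig import viewer;import cv2
p,d=viewer.grab_frame('top');q=viewer.grab_frame('side')[0]
import numpy as np
a=cv2.resize(p[95:225,30:180,::-1],(450,390),interpolation=cv2.INTER_CUBIC);b=cv2.resize(q[300:410,200:300,::-1],(350,390),interpolation=cv2.INTER_CUBIC)
cv2.imwrite('pics/z.png',np.hstack([a,b]))"
```

```text
(no output)
```

View pics/z.png

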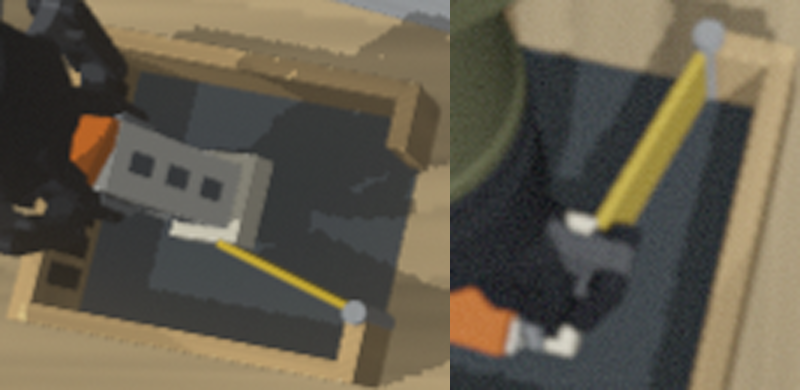

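The zoomed crops show the leaf's tip resting on the −x side of the base, left picture (220,243), with the base's front edge nearer the gate at (245–270). So the base lags behind the jaws: the tower has pivoted between the pads. I'll measure the tilt on its front face.

```bash
cat >> g.py <<'E'
def tilt():
    p,d=viewer.grab_frame('top');P=cloud(d,viewer.camera_info('top'));X=(P[...,:2]-O)@ex*1e3;Y=(P[...,:2]-O)@ey*1e3;Z=P[...,2]*1e3
    ins=(d>0)&(abs(X-5)<14)&(Y>40)&(Y<180)
    for lo in range(2,100,8):
        m=ins&(Z>lo)&(Z<lo+8)
        if m.sum()>5:print('z',lo,m.sum(),'y',np.percentile(Y[m],[2,50,98]).round())
E
python3 -c "
from g import *;tilt()"
```

```text
z 2 68 y [43. 65. 91.]
z 18 35 y [82. 84. 86.]
z 26 89 y [85. 88. 98.]
z 34 90 y [ 87.  97. 100.]
z 42 65 y [ 99. 101. 104.]
z 50 65 y [101. 104. 107.]
z 58 70 y [106. 108. 111.]
z 66 66 y [109. 111. 114.]
z 74 75 y [112. 115. 117.]
z 82 73 y [115. 118. 120.]
z 90 78 y [118. 121. 124.]
z 98 85 y [121. 125. 136.]
```

The front face leans 23° (top ahead, base lagging), so the tower isn't upright yet. I'll right it by turning the tool +23° about the jaw axis through the grasp point, which also carries the base on to y≈142 mm and clear of the leaf.

```bash

python3 -m inch '[{"x":0,"y":0.1,"z":0.004,"ax":0.051,"ay":0,"az":0,"hand":1},{"x":0,"y":0.2,"z":0.016,"ax":0.102,"ay":0,"az":0,"hand":1},{"x":0,"y":0.3,"z":0.036,"ax":0.153,"ay":0,"az":0,"hand":1},{"x":0,"y":0.395,"z":0.064,"ax":0.204,"ay":0,"az":0,"hand":1},{"x":0,"y":0.49,"z":0.1,"ax":0.256,"ay":0,"az":0,"hand":1}]'
python3 -m inch '[{"x":0,"y":0,"z":0,"ax":0,"ay":0,"az":0,"hand":1},{"x":0,"y":0,"z":0,"ax":0,"ay":0,"az":0,"hand":1},{"x":0,"y":0,"z":0,"ax":0,"ay":0,"az":0,"hand":1}]'
python3 -c "
from g import *;gate('r');tilt()"
```

```text
t: 8.45
eef_pos: [0.6091, 0.1571, 0.2243]
eef_rot: [-156.8, 0.1, -9.5]
contact_force: [-0.8, 0.1, -0.8]
opening: 0.0394
t: 8.7
eef_pos: [0.61, 0.1584, 0.2241]
eef_rot: [-157.1, 0.1, -9.5]
contact_force: [0.6, -0.2, -1.5]
opening: 0.0392
side base 405 x [-25. -11.  30.] y [119. 157. 164.] z [12. 19.]
side orange 601 x [-14.   6.  22.] y [125. 143. 158.] z [104. 114.]
top yellow 115 x [-41.   1.  41.] y [-2.  0.  3.] z [45. 50.]
top base 252 x [-24. -17.  29.] y [109. 119. 162.] z [12. 19.]
z 2 130 y [ 42.  80. 110.]
z 10 75 y [108. 110. 117.]
z 18 59 y [109. 117. 118.]
z 26 34 y [116. 117. 118.]
z 34 39 y [117. 118. 119.]
z 42 42 y [117. 118. 120.]
z 50 40 y [117. 118. 120.]
z 58 41 y [117. 119. 120.]
z 66 43 y [118. 119. 121.]
z 74 37 y [118. 119. 121.]
z 82 16 y [118. 119. 121.]
```

The gate is shut (leaf at y 0 along the gateway) and the tower is within 2° of upright. Fz of about −1.5 N equals its weight, so it hangs just off the floor. I'll take out the last 2° and lower it in 1 mm steps until it touches.

```bash

python3 -m inch '[{"x":0,"y":0.045,"z":0.01,"ax":0.02,"ay":0,"az":0,"hand":1},{"x":0,"y":0.045,"z":0.01,"ax":0.02,"ay":0,"az":0,"hand":1},{"x":0,"y":0.045,"z":0.01,"ax":0.02,"ay":0,"az":0,"hand":1}]'
python3 -m inch '[{"x":0,"y":0.003,"z":0.008,"ax":0,"ay":0,"az":0,"hand":1},{"x":0,"y":0.003,"z":0.008,"ax":0,"ay":0,"az":0,"hand":1},{"x":0,"y":0.003,"z":0.008,"ax":0,"ay":0,"az":0,"hand":1}]'
python3 -m inch '[{"x":0,"y":0.003,"z":0.008,"ax":0,"ay":0,"az":0,"hand":1},{"x":0,"y":0.003,"z":0.008,"ax":0,"ay":0,"az":0,"hand":1},{"x":0,"y":0.003,"z":0.008,"ax":0,"ay":0,"az":0,"hand":1}]'
```

```text
t: 9.1
eef_pos: [0.6098, 0.155, 0.2212]
eef_rot: [-155.2, 0.1, -9.4]
contact_force: [0.3, -0.5, -1.1]
opening: 0.0393
t: 9.35
eef_pos: [0.61, 0.1549, 0.2208]
eef_rot: [-155.2, -0.0, -9.4]
contact_force: [-0.5, 0.3, 1.4]
opening: 0.0394
t: 9.6
eef_pos: [0.61, 0.1548, 0.2207]
eef_rot: [-155.1, -0.0, -9.4]
contact_force: [-3.4, -2.7, 7.6]
opening: 0.0395
```

It's in contact with the floor. I'll release and back out along the tool axis.

```bash

python3 -m inch '[{"x":0,"y":0,"z":0,"ax":0,"ay":0,"az":0,"hand":0.4},{"x":0,"y":0,"z":0,"ax":0,"ay":0,"az":0,"hand":0},{"x":0,"y":0,"z":0,"ax":0,"ay":0,"az":0,"hand":0},{"x":0,"y":0,"z":0,"ax":0,"ay":0,"az":0,"hand":0},{"x":0,"y":0,"z":0,"ax":0,"ay":0,"az":0,"hand":0}]'
python3 -m inch '[{"x":0,"y":0,"z":0,"ax":0,"ay":0,"az":0,"hand":0},{"x":0,"y":0,"z":-0.2,"ax":0,"ay":0,"az":0,"hand":0},{"x":0,"y":0,"z":-0.45,"ax":0,"ay":0,"az":0,"hand":0},{"x":0,"y":0,"z":-0.7,"ax":0,"ay":0,"az":0,"hand":0},{"x":0,"y":0,"z":-1,"ax":0,"ay":0,"az":0,"hand":0}]'
python3 -m inch '[{"x":0,"y":-0.1,"z":-0.25,"ax":0,"ay":0,"az":0,"hand":0},{"x":0,"y":-0.2,"z":-0.5,"ax":0,"ay":0,"az":0,"hand":0},{"x":0,"y":-0.3,"z":-0.7,"ax":0,"ay":0,"az":0,"hand":0},{"x":0,"y":-0.3,"z":-0.7,"ax":0,"ay":0,"az":0,"hand":0},{"x":0,"y":-0.3,"z":-0.7,"ax":0,"ay":0,"az":0,"hand":0}]'
python3 -c "
from g import *;gate('f');tilt()
z=cv2.imread('pics/f_side.png');y=cv2.imread('pics/f_top.png');cv2.imwrite('pics/fin.png',np.hstack([z[100:420,130:480],y[60:380,0:420]]))
d=viewer.grab_frame('top')[1];P=cloud(d,viewer.camera_info('top'));m=np.zeros(d.shape,bool);m[210:262,240:290]=1;m&=(d>0)&(P[...,2]>.01)&(P[...,2]<.02);print('blue',rect(P,m) if m.sum()>20 else m.sum())"
```

```text
t: 10.02
eef_pos: [0.6101, 0.1546, 0.2192]
eef_rot: [-155.2, 0.0, -9.5]
contact_force: [-0.2, 0.8, -0.0]
opening: 0.0854
t: 10.43
eef_pos: [0.6011, 0.1047, 0.328]
eef_rot: [-155.2, 0.2, -9.4]
contact_force: [0.8, 0.1, 0.3]
opening: 0.0853
t: 10.85
eef_pos: [0.6017, 0.1022, 0.422]
eef_rot: [-155.1, -0.3, -9.5]
contact_force: [-0.0, -0.6, -0.4]
opening: 0.0852
side base 401 x [-23. -16.  30.] y [114. 156. 165.] z [12. 19.]
side orange 727 x [-13.   5.  23.] y [121. 140. 158.] z [103. 114.]
top yellow 112 x [-41.  -0.  42.] y [-2.  0.  2.] z [45. 49.]
top base 239 x [-23. -16.  30.] y [112. 122. 163.] z [11. 18.]
top orange 534 x [-14.   4.  23.] y [120. 139. 158.] z [102. 113.]
z 2 142 y [ 43.  83. 112.]
z 10 93 y [110. 115. 120.]
z 18 36 y [115. 119. 120.]
z 26 31 y [118. 119. 120.]
z 34 34 y [117. 119. 120.]
z 42 36 y [117. 119. 121.]
z 50 41 y [118. 119. 120.]
z 58 39 y [118. 119. 121.]
z 66 40 y [118. 119. 120.]
z 74 40 y [118. 119. 120.]
z 82 49 y [118. 119. 120.]
z 90 43 y [118. 119. 121.]
z 98 143 y [119. 128. 158.]
blue (((490.18536376953125, -122.48973083496094), (55.25362777709961, 55.88905334472656), 27.842376708984375), [[453.0, -111.0], [479.0, -160.0], [528.0, -134.0], [502.0, -85.0]])
```

View pics/fin.png

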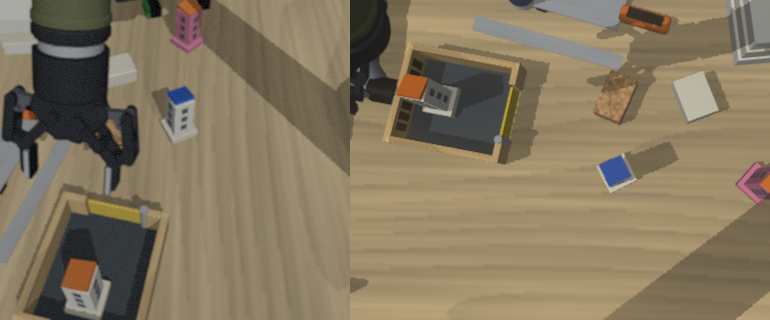

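The job's main checks pass: the tower is upright at bay (4,139), the leaf is shut and the base's nearest edge is at y≈111. But the blue tower got brushed on the way by. It's still standing, though shifted from (483,−123) to (490,−122) and turned about −33°. There's plenty of time left, so I'll put it back where it stood. First I'll level the tool and work out the move.

```bash

python3 -m inch '[{"x":0,"y":0,"z":0,"ax":-0.07,"ay":0,"az":0,"hand":0},{"x":0,"y":0,"z":0,"ax":-0.14,"ay":0,"az":0,"hand":0},{"x":0,"y":0,"z":0,"ax":-0.21,"ay":0,"az":0,"hand":0},{"x":0,"y":0,"z":0,"ax":-0.276,"ay":0,"az":0,"hand":0},{"x":0,"y":0,"z":0,"ax":-0.276,"ay":0,"az":0,"hand":0}]'
python3 -c "
from g import *;to(.490,-.1225,.34,-62)
p,d=viewer.grab_frame('side');P=cloud(d,viewer.camera_info('side'));hsv=cv2.cvtColor(p,cv2.COLOR_RGB2HSV);m=(hsv[...,0]>105)&(hsv[...,0]<125)&(hsv[...,1]>170)&(d>0)&(P[...,2]>.09)&(P[...,1]>-.3);print(rect(P,m))"
```

```text
t: 11.47
eef_pos: [0.6013, 0.1036, 0.418]
eef_rot: [179.8, 0.1, -9.3]
contact_force: [0.1, 1.0, -0.2]
opening: 0.0853
t 11.47 [0.6013 0.1036 0.418 ] [ 1.7977e+02  1.5000e-01 -9.3100e+00] F [ 0.1  1.  -0.2] op 0.0853
units [-0.609  2.007  0.66 ] turn [0.003 0.    0.585]
(((564.3590087890625, -20.5015869140625), (289.8712463378906, 45.571197509765625), 53.375389099121094), [[460.0, -123.0], [496.0, -150.0], [669.0, 82.0], [633.0, 109.0]])
```

```bash

for k in 1 2 3; do python3 -m inch '[{"x":-0.07,"y":0.22,"z":0.07,"ax":0,"ay":0,"az":0,"hand":0},{"x":-0.14,"y":0.44,"z":0.15,"ax":0,"ay":0,"az":0,"hand":0},{"x":-0.2,"y":0.67,"z":0.22,"ax":0,"ay":0,"az":0,"hand":0},{"x":-0.2,"y":0.67,"z":0.22,"ax":0,"ay":0,"az":0,"hand":0}]';done
for k in 1 2; do python3 -m inch '[{"x":0,"y":0,"z":0,"ax":0,"ay":0,"az":0.07,"hand":0},{"x":0,"y":0,"z":0,"ax":0,"ay":0,"az":0.14,"hand":0},{"x":0,"y":0,"z":0,"ax":0,"ay":0,"az":0.21,"hand":0},{"x":0,"y":0,"z":0,"ax":0,"ay":0,"az":0.29,"hand":0},{"x":0,"y":0,"z":0,"ax":0,"ay":0,"az":0.29,"hand":0}]';done
python3 -c "
from g import *;to(.490,-.1225,.236,-62)
i=viewer.camera_info('wrist');p,d=viewer.grab_frame('wrist');P=cloud(d,i);cv2.imwrite('pics/w3.png',p[...,::-1])
hsv=cv2.cvtColor(p,cv2.COLOR_RGB2HSV);m=(hsv[...,0]>105)&(hsv[...,0]<125)&(hsv[...,1]>170)&(d>0)&(P[...,2]>.09)&(P[...,2]<.12);print(m.sum(),rect(P,m))"
```

```text
t: 11.85
eef_pos: [0.5613, 0.0236, 0.3903]
eef_rot: [180.0, 0.4, -9.6]
contact_force: [-0.4, -0.1, -0.1]
opening: 0.0855
t: 12.18
eef_pos: [0.5248, -0.0514, 0.3645]
eef_rot: [-180.0, 0.3, -9.7]
contact_force: [-0.4, 0.1, -0.2]
opening: 0.0852
t: 12.52
eef_pos: [0.4885, -0.1264, 0.3386]
eef_rot: [-179.9, 0.2, -9.7]
contact_force: [0.3, 0.7, -0.2]
opening: 0.0851
t: 12.93
eef_pos: [0.4911, -0.1233, 0.3404]
eef_rot: [-179.9, 0.0, -35.8]
contact_force: [-0.7, -0.9, -0.6]
opening: 0.0856
t: 13.35
eef_pos: [0.491, -0.1234, 0.3404]
eef_rot: [-179.9, 0.1, -61.7]
contact_force: [0.4, 0.7, 0.9]
opening: 0.0857
t 13.35 [ 0.491  -0.1234  0.3404] [-1.7992e+02  6.0000e-02 -6.1670e+01] F [0.4 0.7 0.9] op 0.0857
units [-0.009  0.005  0.87 ] turn [-0.001  0.001  0.004]
2440 (((490.5545959472656, -122.78379821777344), (39.509220123291016, 37.678409576416016), 27.710479736328125), [[464.0, -115.0], [482.0, -149.0], [517.0, -130.0], [499.0, -97.0]])
```

View pics/w3.png

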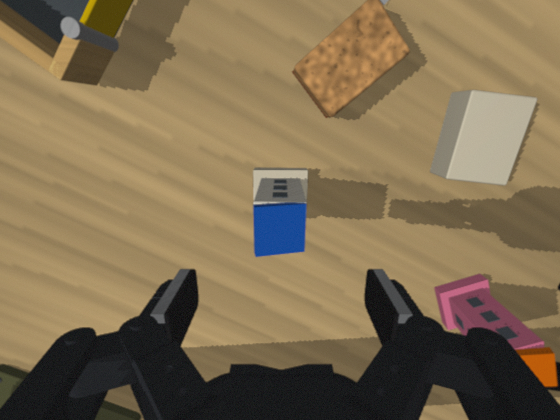

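The wrist view shows the blue tower at (280,215), upright, centred and square between the jaws, with nothing else near them. I'll grip it, lift it slightly, then turn and shift it back.

```bash

python3 -m inch '[{"x":-0.005,"y":0,"z":0.25,"ax":0,"ay":0,"az":0,"hand":0},{"x":-0.005,"y":0,"z":0.5,"ax":0,"ay":0,"az":0,"hand":0},{"x":-0.005,"y":0,"z":0.75,"ax":0,"ay":0,"az":0,"hand":0},{"x":-0.005,"y":0,"z":0.87,"ax":0,"ay":0,"az":0,"hand":0},{"x":-0.005,"y":0,"z":0.87,"ax":0,"ay":0,"az":0,"hand":0}]'
for k in 1 2; do python3 -m inch '[{"x":0,"y":0,"z":0,"ax":0,"ay":0,"az":0,"hand":1},{"x":0,"y":0,"z":0,"ax":0,"ay":0,"az":0,"hand":1},{"x":0,"y":0,"z":0,"ax":0,"ay":0,"az":0,"hand":1},{"x":0,"y":0,"z":0,"ax":0,"ay":0,"az":0,"hand":1}]';done
python3 -m inch '[{"x":0,"y":0,"z":-0.035,"ax":0,"ay":0,"az":0,"hand":1},{"x":0,"y":0,"z":-0.035,"ax":0,"ay":0,"az":0,"hand":1},{"x":0,"y":0,"z":-0.035,"ax":0,"ay":0,"az":0,"hand":1}]'
python3 -m inch '[{"x":0,"y":0.01,"z":0,"ax":0,"ay":0,"az":-0.08,"hand":1},{"x":-0.01,"y":0.03,"z":0,"ax":0,"ay":0,"az":-0.16,"hand":1},{"x":-0.02,"y":0.05,"z":0,"ax":0,"ay":0,"az":-0.23,"hand":1},{"x":-0.024,"y":0.056,"z":0,"ax":0,"ay":0,"az":-0.3,"hand":1},{"x":-0.024,"y":0.056,"z":0,"ax":0,"ay":0,"az":-0.37,"hand":1}]'
python3 -m inch '[{"x":0,"y":0,"z":0.01,"ax":0,"ay":0,"az":0,"hand":1},{"x":0,"y":0,"z":0.02,"ax":0,"ay":0,"az":0,"hand":1},{"x":0,"y":0,"z":0.02,"ax":0,"ay":0,"az":0,"hand":1}]'
python3 -c "
from g import *;to(.4831,-.1233,.236,-29)"
```

```text
t: 13.82
eef_pos: [0.4889, -0.1226, 0.2329]
eef_rot: [179.8, 0.3, -61.4]
contact_force: [-0.9, 1.0, -0.0]
opening: 0.0853
t: 14.15
eef_pos: [0.491, -0.1233, 0.2375]
eef_rot: [-179.9, -0.1, -61.6]
contact_force: [-2.6, 6.6, 12.8]
opening: 0.0396
t: 14.48
eef_pos: [0.491, -0.1233, 0.2376]
eef_rot: [-179.9, -0.1, -61.6]
contact_force: [-0.4, 1.5, 6.6]
opening: 0.0396
t: 14.73
eef_pos: [0.4903, -0.1233, 0.2406]
eef_rot: [-180.0, -0.0, -61.7]
contact_force: [-0.6, 0.6, -2.2]
opening: 0.0392
t: 15.15
eef_pos: [0.4825, -0.1239, 0.24]
eef_rot: [180.0, 0.1, -28.0]
contact_force: [0.3, 0.2, -1.2]
opening: 0.0394
t: 15.4
eef_pos: [0.4831, -0.124, 0.2378]
eef_rot: [180.0, 0.0, -28.5]
contact_force: [-0.8, -0.4, -1.0]
opening: 0.0392
t 15.4 [ 0.4831 -0.124   0.2378] [ 1.7999e+02  1.0000e-02 -2.8510e+01] F [-0.8 -0.4 -1. ] op 0.0392
units [-0.002 -0.005  0.015] turn [0.    0.    0.005]
```

Back on its spot to within 1 mm. I'll lower the last bit to contact, release, retreat and check.

```bash

python3 -m inch '[{"x":0,"y":-0.005,"z":0.01,"ax":0,"ay":0,"az":0.005,"hand":1},{"x":0,"y":-0.005,"z":0.015,"ax":0,"ay":0,"az":0.005,"hand":1},{"x":0,"y":-0.005,"z":0.015,"ax":0,"ay":0,"az":0.005,"hand":1}]'
python3 -m inch '[{"x":0,"y":0,"z":0,"ax":0,"ay":0,"az":0,"hand":0.4},{"x":0,"y":0,"z":0,"ax":0,"ay":0,"az":0,"hand":0},{"x":0,"y":0,"z":0,"ax":0,"ay":0,"az":0,"hand":0},{"x":0,"y":0,"z":0,"ax":0,"ay":0,"az":0,"hand":0},{"x":0,"y":0,"z":0,"ax":0,"ay":0,"az":0,"hand":0}]'
python3 -m inch '[{"x":0,"y":0,"z":0,"ax":0,"ay":0,"az":0,"hand":0},{"x":0,"y":0,"z":-0.2,"ax":0,"ay":0,"az":0,"hand":0},{"x":0,"y":0,"z":-0.45,"ax":0,"ay":0,"az":0,"hand":0},{"x":0,"y":0,"z":-0.7,"ax":0,"ay":0,"az":0,"hand":0},{"x":0,"y":0,"z":-1,"ax":0,"ay":0,"az":0,"hand":0}]'
python3 -m inch '[{"x":0,"y":0.25,"z":-0.25,"ax":0,"ay":0,"az":0,"hand":0},{"x":0,"y":0.5,"z":-0.25,"ax":0,"ay":0,"az":0,"hand":0},{"x":0,"y":0.75,"z":-0.25,"ax":0,"ay":0,"az":0,"hand":0},{"x":0,"y":1,"z":-0.25,"ax":0,"ay":0,"az":0,"hand":0},{"x":0,"y":1,"z":-0.25,"ax":0,"ay":0,"az":0,"hand":0}]'
python3 -c "
from g import *;gate('g')
p,d=viewer.grab_frame('side');P=cloud(d,viewer.camera_info('side'));hsv=cv2.cvtColor(p,cv2.COLOR_RGB2HSV);m=(hsv[...,0]>105)&(hsv[...,0]<125)&(hsv[...,1]>180)&(hsv[...,2]>60)&(d>0)&(P[...,2]>.09)&(P[...,2]<.12)&(P[...,1]>-.2);print('blue roof side',m.sum(),rect(P,m))
d=viewer.grab_frame('top')[1];P=cloud(d,viewer.camera_info('top'));m=np.zeros(d.shape,bool);m[210:262,240:290]=1;m&=(d>0)&(P[...,2]>.01)&(P[...,2]<.02);print('blue base',m.sum(),rect(P,m) if m.sum()>20 else '')
m=(d>0)&(P[...,2]>.01)&(P[...,2]<.02)&(abs(P[...,0]-.4754)<.045)&(abs(P[...,1]+.381)<.045);print('pink',m.sum(),rect(P,m) if m.sum()>20 else '')
y=cv2.imread('pics/g_side.png');cv2.imwrite('pics/fin2.png',y)"
```

```text
t: 15.65
eef_pos: [0.4831, -0.1236, 0.2376]
eef_rot: [180.0, -0.0, -28.9]
contact_force: [-5.3, 0.4, 15.0]
opening: 0.0391
t: 16.07
eef_pos: [0.4834, -0.1234, 0.2359]
eef_rot: [-180.0, 0.0, -28.8]
contact_force: [-0.7, -0.6, 0.5]
opening: 0.0853
t: 16.48
eef_pos: [0.4827, -0.1232, 0.356]
eef_rot: [180.0, 0.2, -28.8]
contact_force: [1.1, -0.2, 0.5]
opening: 0.0855
t: 16.9
eef_pos: [0.4237, -0.2319, 0.3864]
eef_rot: [179.8, -0.0, -29.0]
contact_force: [0.3, 0.4, 0.0]
opening: 0.0853
side yellow 20 x [-40.   8.  39.] y [1. 3. 4.] z [20. 44.]
side base 337 x [-23. -16.  30.] y [114. 154. 164.] z [13. 19.]
side orange 730 x [-13.   5.  23.] y [121. 141. 159.] z [103. 114.]
top yellow 115 x [-41.   0.  42.] y [-2.  0.  3.] z [44. 49.]
top base 276 x [-23. -15.  31.] y [111. 121. 165.] z [12. 17.]
top orange 539 x [-14.   4.  23.] y [120. 139. 158.] z [103. 113.]
blue roof side 244 (((481.450927734375, -121.90400695800781), (35.88716125488281, 34.780914306640625), 59.47041320800781), [[457.0, -129.0], [487.0, -146.0], [506.0, -115.0], [476.0, -98.0]])
blue base 301 (((481.16802978515625, -124.0274429321289), (56.01624298095703, 55.70453643798828), 60.65311050415039), [[443.0, -135.0], [492.0, -162.0], [519.0, -113.0], [471.0, -86.0]])
pink 0
```

View pics/fin2.png

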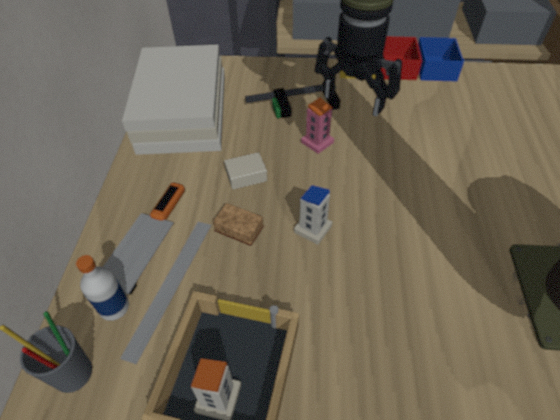

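The side view shows the orange tower upright in the bay (215,385), the gate shut (245,312), the blue tower back in place (314,212) and the pink one where it was (319,125). The robot is touching nothing, so I'm handing in.

```bash
python3 -c "
from rig import ctrl;print(ctrl.hand_in())"
```

```text
the job is handed in; nothing more can be done
None
```

The orange-roofed tower is upright in the dust bay with the gate shut behind it, but on the way I brushed the blue tower and had to put it back. I handed in at about 17 s with the robot touching nothing.

- **Route:** I gripped the tower by its shaft, slid it along the bench past the blue tower and pushed it in through the gate. It never went over the walls.
- **Tilt in the gateway:** The tower pivoted 23° between the pads and its base held the gate open. I stood it up by turning the tool about the jaw axis. That lifted the base just off the floor inside the bay, and I set it down again.
- **Final state:** The tower's centre is at about x 4, y 139 mm in the bay and its front face is vertical. Its base starts about 111 mm in, clear of the leaf's sweep, and the leaf lies along the gateway.
- **Blue tower, the failed check:** It was shifted about 7 mm and turned about 33°, though it stayed standing. I gripped it, lifted it about 3 mm and put it back. It now measures (481, −124) mm at 60.7°, against (483, −123) mm at 61.0° at the start.
- **Pink look-alike:** It looked unmoved in the last picture, but the final numeric check got no reading because it was hidden from the top camera.

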